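# Start the setting timers in pouring order

### The arm

A 6-joint arm with a two-finger parallel gripper is mounted at the origin on the work surface. World frame = base frame: x ahead of the robot, y to its left, z up, the work surface at z = 0. Lengths are in m, angles in rad, forces in N, time in s.
With the tool pointing down it reaches from about 0.35 to 0.85 m from the base axis. Payload 8.1 kg.
Tool frame: the origin (TCP) lies at the very end of the fingers, on their centre line; the grasp point (between the pads) lies 19 mm behind it; z points along the fingers, y is the line along which they close (so a half turn about z gives the same grasp; the last joint's range is limited). The gripper opens to 85 mm and grips with 20 to 120 N. Pads are 22 mm wide; open, the fingers measure 114 mm over their backs; the gripper's body (76 mm by 85 mm) begins 54 mm behind the grasp point. The pads swing forward as they close: fully open they stand 13 mm farther back than shut.
Start: joints at [1.037, 0.13, 1.488, -0, 1.523, -0.085], TCP at [0.26, 0.541, 0.231] pointing down, gripper open.
Joint ranges: [-2.96, 2.96], [-0.89, 2.26], [0.02, 2.5], [-1.34, 4.48], [0, 2.73], [-2.66, 2.66]. Speed limits (rad/s): [2.39, 2.39, 2.79, 3.14, 3.14, 3.14].

### API

Orientations are given as a 3x3 rotation matrix whose columns are the frame's x, y, z axes.
In Python, from plant import ctrl, imaging gives the robot as it stands.
- The arm moves only by the tool servo_tool, never from a script. Its arguments are lists of equal length, an entry for each row: "travel": the shift along the world's x, y, z in mm, a list of three; "twist": the turn, a rotation vector about the world's x, y, z in rad, a list of three; "fingers": the finger opening in mm, from 0 to 85.4. In form: {"travel": [[x, y, z], ...], "twist": [[wx, wy, wz], ...], "fingers": [fingers, ...]}. A call has exactly 10 rows; each row is the pose to reach, as a shift and turn from the pose commanded when the call began; what a row does not reach only later rows make up. A row lasts 1/12 s, in which the tool goes at most 41.7 mm and 7.16 degrees, less where a joint would pass 70% of its speed; a pose out of reach is approached as far as the arm can. A call with a gripper value outside its range is refused whole. The fingers move at their own pace and stop on an object; "force" is the grip in N (left out, the last holds). Time passes only in rows, so rows that repeat a pose let the fingers close, or fill a call up. It gives the time, the measured TCP pose, the force, the opening and the grip force at its end, in the units of the state.
- ctrl.read_state(): the state, without advancing time (a new reading comes with each control period).
- imaging.read_camera(name): name is "side" or "top"; returns (picture, depth): 420x560x3 uint8, red, green, blue; 420x560 float32, m along the optical axis (not along the pixel's ray), 0 where there is no reading.
- imaging.camera_params(name): a dict with "mtx" (3x3 intrinsics, pixels), "k1" (the pictures are not rectified: a ray, as slopes to the right and down, at radius r is drawn at 1 + k1 r^2 times it, then the intrinsics apply), "cam_to_world" (4x4, takes a point from camera to world coordinates). Camera axes: x right, y up, looking along -z (the intrinsics and any distortion apply to the point x, -y, -z); pixel columns grow to the right and rows downward; lengths in m; the calibration is good to about 2 mm. A picture is of the moment at which its call begins. camera_params takes no time and is no camera call.
- ctrl.sign_off(): hands the job in; it is judged then, once.
The state is a dict: "clock": time; "qpos": joint angles; "qvel": joint speeds; "effort": joint torques, N m; "tool_pos": TCP position; "tcp_rot": TCP orientation; "ft_force": force on the tool from outside, world axes, zero at the start; "ft_torque": the same for the moment, N m; "finger_gap": finger opening in m; "grasp_force": force on a finger pad.
Only numpy, scipy, OpenCV 4.12 (cv2) and the standard library are available. Lean on these libraries where they do the work, as an engineer would, in place of code of your own. Each camera call takes 0.05 s, during which the arm holds its last target. There are 200 camera calls.

### The job

Three jars of balm were poured one after another; start their bench timers in that order by tapping the round button on top of each: yellow first, then green, then blue. Press each one lightly with the fingertips, just until the button is down and stays down; do not lift or shove the timers, leave the red timer's button as it is, and do not disturb the jars or the red timer.

Things in the scene. Friction and masses are not known exactly. Their poses are not given: they have to be found in the camera images.
- yellow_timer: loose white bench timer with a yellow stripe round it and a round yellow push button on its top: case 92 (x) x 66 (y) x 32 mm high, 0.15 to 0.3 kg, standing flat on the bench. Origin: centre of its underside; z up. A black-framed display lies on the top at the -x end.
- yellow_top (a point): centre of the flat upper face of the yellow button cap (34 mm across, mid-top of the timer, on a black stem), 56 mm above the bench and 24 above the case when up; z up. The cap rests on the stem on a rubber cushion of 1.2 N per mm: pressed, it sinks 2.5 mm before the stem moves, reaches the stem's stop 10.5 mm down, then gives 7.5 mm more (up to 12 N), then is hard. Let go, the cushion springs back.
- yellow_button (a joint): how far the yellow button's stem is pushed into the case: 0 m fully up, 0.008 m at its stop. It moves straight down against a steady 3 N and stays where it is left, it does not spring back. The timer runs from 0.005 m on. Starts at 0 to 0.001.
- green_timer: loose white bench timer with a green stripe round it and a round green push button on its top: case 92 (x) x 66 (y) x 32 mm high, 0.15 to 0.3 kg, standing flat on the bench. Origin: centre of its underside; z up. A black-framed display lies on the top at the -x end.
- green_top (a point): centre of the flat upper face of the green button cap (34 mm across, mid-top of the timer, on a black stem), 56 mm above the bench and 24 above the case when up; z up. The cap rests on the stem on a rubber cushion of 1.2 N per mm: pressed, it sinks 2.5 mm before the stem moves, reaches the stem's stop 10.5 mm down, then gives 7.5 mm more (up to 12 N), then is hard. Let go, the cushion springs back.
- green_button (a joint): how far the green button's stem is pushed into the case: 0 m fully up, 0.008 m at its stop. It moves straight down against a steady 3 N and stays where it is left, it does not spring back. The timer runs from 0.005 m on. Starts at 0 to 0.001.
- blue_timer: loose white bench timer with a blue stripe round it and a round blue push button on its top: case 92 (x) x 66 (y) x 32 mm high, 0.15 to 0.3 kg, standing flat on the bench. Origin: centre of its underside; z up. A black-framed display lies on the top at the -x end.
- blue_top (a point): centre of the flat upper face of the blue button cap (34 mm across, mid-top of the timer, on a black stem), 56 mm above the bench and 24 above the case when up; z up. The cap rests on the stem on a rubber cushion of 1.2 N per mm: pressed, it sinks 2.5 mm before the stem moves, reaches the stem's stop 10.5 mm down, then gives 7.5 mm more (up to 12 N), then is hard. Let go, the cushion springs back.
- blue_button (a joint): how far the blue button's stem is pushed into the case: 0 m fully up, 0.008 m at its stop. It moves straight down against a steady 3 N and stays where it is left, it does not spring back. The timer runs from 0.005 m on. Starts at 0 to 0.001.
- red_timer: loose white bench timer with a red stripe round it and a round red push button on its top: case 92 (x) x 66 (y) x 32 mm high, 0.15 to 0.3 kg, standing flat on the bench. Origin: centre of its underside; z up. A black-framed display lies on the top at the -x end. This one belongs to another group: not to be used.
- red_top (a point): centre of the flat upper face of the red button cap (34 mm across, mid-top of the timer, on a black stem), 56 mm above the bench and 24 above the case when up; z up. The cap rests on the stem on a rubber cushion of 1.2 N per mm: pressed, it sinks 2.5 mm before the stem moves, reaches the stem's stop 10.5 mm down, then gives 7.5 mm more (up to 12 N), then is hard. Let go, the cushion springs back.
- red_button (a joint): how far the red button's stem is pushed into the case: 0 m fully up, 0.008 m at its stop. It moves straight down against a steady 3 N and stays where it is left, it does not spring back. May start anywhere from 0 to 0.006.
- yellow_jar: loose closed amber glass jar of balm with a yellow lid, 44 mm across, 46 mm tall, about 0.09 kg, its centre 80 to 90 mm along +x of the yellow timer from that timer's centre, beyond the end away from the display. Origin: centre of its underside; z up.
- green_jar: loose closed amber glass jar of balm with a green lid, 44 mm across, 46 mm tall, about 0.09 kg, its centre 80 to 90 mm along +x of the green timer from that timer's centre, beyond the end away from the display. Origin: centre of its underside; z up.
- blue_jar: loose closed amber glass jar of balm with a blue lid, 44 mm across, 46 mm tall, about 0.09 kg, its centre 80 to 90 mm along +x of the blue timer from that timer's centre, beyond the end away from the display. Origin: centre of its underside; z up.
Not all that is in view belongs to the job. What is shaped like the blue_timer but orange is not meant.

How it is judged:
By the outcome, as a careful person would: the job done as asked, in the order asked, and still so for the second after the job is handed in, with the robot touching nothing.
It also fails if it takes over 48 s, if anything falls off the work surface, if the arm or the gripper's body presses on something with over 40 N, if the wrist force passes 120 N, or if a joint passes its speed limit or range.

## Working session

There is one attempt and no reset: what is moved stays moved. The work goes in short steps, Python scripts to look and compute and a tool call to move; the robot and the scene stay as the last step left them, time stands still between calls to the robot, and variables do not carry over. Pictures are saved under pics/ and viewed, at most 10 in all, crops included, and the job is handed in when it is done.

Besides the shell and the picture viewer there is one more tool, called by a JSON object that holds its "fn" and its "kwargs", one argument or row to a line. servo_tool: Moves the arm, as the interface text tells. Its arguments: {"type":"object","properties":{"travel":{"type":"array","items":{"type":"array","items":{"type":"number"}}},"twist":{"type":"array","items":{"type":"array","items":{"type":"number"}}},"fingers":{"type":"array","items":{"type":"number"}},"force":{"type":"number"}},"required":["travel","twist","fingers"]}

```bash
mkdir -p pics; python3 - <<'E'
from plant import ctrl, imaging
import cv2,numpy as np
for n in("top","side"):
    p,d=imaging.read_camera(n); cv2.imwrite(f"pics/{n}0.png",p[:,:,::-1]); np.savez(f"{n}0.npz",p=p,d=d)
    print(n,imaging.camera_params(n))
s=ctrl.read_state(); print({k:np.round(v,4).tolist() for k,v in s.items()})
E
```

```text
top {'mtx': array([[388.69715741,   0.        , 282.75105994],
       [  0.        , 388.69715741, 205.59266124],
       [  0.        ,   0.        ,   1.        ]]), 'k1': -0.08597466631718023, 'cam_to_world': array([[ 0.00301346,  0.99316497, -0.11668019,  0.44137428],
       [-0.9991424 ,  0.00780884,  0.04066321,  0.03475895],
       [ 0.04129641,  0.11645759,  0.99233676,  0.99630234],
       [ 0.        ,  0.        ,  0.        ,  1.        ]])}
side {'mtx': array([[506.19161245,   0.        , 282.61719107],
       [  0.        , 506.19161245, 207.34185795],
       [  0.        ,   0.        ,   1.        ]]), 'k1': -0.18717195266510844, 'cam_to_world': array([[ 0.9415313 ,  0.19827218, -0.27240954,  0.26807782],
       [-0.33642199,  0.50905241, -0.7922663 , -0.75674063],
       [-0.01841363,  0.83758808,  0.5459919 ,  0.61657513],
       [ 0.        ,  0.        ,  0.        ,  1.        ]])}
{'clock': 0.1, 'qpos': [1.0366, 0.1311, 1.4892, -0.0, 1.523, -0.0854], 'qvel': [-0.0003, -0.0006, -0.0037, 0.0011, 0.0004, 0.0007], 'effort': [0.002, -57.0953, -50.194, -0.0001, 0.0082, -0.0], 'tool_pos': [0.2601, 0.5402, 0.2304], 'tcp_rot': [[-0.901, 0.4339, -0.0008], [0.4339, 0.901, -0.0014], [0.0001, -0.0016, -1.0]], 'ft_force': [0.0672, -0.2176, -0.2183], 'ft_torque': [0.0351, 0.0047, 0.016], 'grasp_force': 0.0, 'finger_gap': 0.0856}
```

View pics/top0.png

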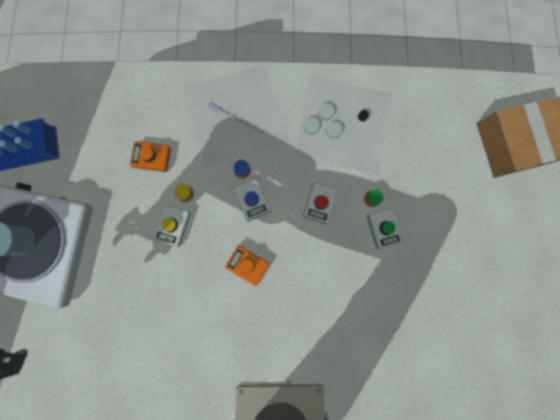

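View pics/side0.png

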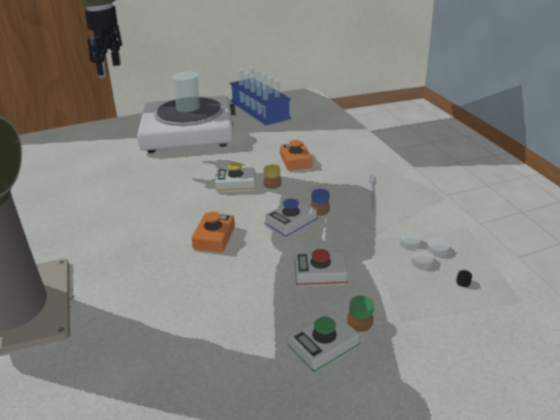

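The top view has the yellow button at about (169,225), blue (251,199), green (388,228) and red (321,202), with the jars just above their timers and two orange decoys. The side view has the caps at about yellow (234,169), blue (291,205) and green (324,327).

```bash
cat > h.py <<'E'
import cv2,numpy as np
from plant import imaging
def ray(n,uv):
    c=imaging.camera_params(n);k=c["k1"];T=c["cam_to_world"]
    x=cv2.undistortPoints(np.array([[uv]],float),c["mtx"],np.array([k,0,0,0,0]))[0,0]
    return T[:3,3],T[:3,:3]@np.array([x[0],-x[1],-1])
def plane(n,uv,z):
    o,d=ray(n,uv);return o+d*(z-o[2])/d[2]
def tri(a,b):
    (o,d),(p,e)=ray("top",a),ray("side",b)
    s=np.linalg.lstsq(np.c_[d,-e],p-o,rcond=None)[0]
    P,Q=o+d*s[0],p+e*s[1];return (P+Q)/2,np.linalg.norm(P-Q)
H={"yellow":(20,32),"green":(45,85),"blue":(105,130),"red":(0,6)}
def cap(p,col,guess,r=14):
    h=cv2.cvtColor(p,cv2.COLOR_RGB2HSV);lo,hi=H[col]
    m=cv2.inRange(h,(lo,110,40),(hi,255,255))
    n,l,st,ce=cv2.connectedComponentsWithStats(m)
    c=[i for i in range(1,n) if np.hypot(*(ce[i]-guess))<r and st[i,4]>15]
    if not c: return None
    i=max(c,key=lambda i:st[i,4]);return ce[i],st[i]
E
python3 - <<'E'
from h import *
G={"yellow":((169,225),(234,168)),"green":((388,228),(324,326)),"blue":((251,199),(291,205)),"red":((321,202),(320,257))}
J={"yellow":(183,192),"green":(374,198),"blue":(242,169)}
pt=np.load("top0.npz")["p"];ps=np.load("side0.npz")["p"]
for c,(a,b) in G.items():
    A,B=cap(pt,c,a),cap(ps,c,b); print(c,A,B)
    if A and B:
        print("  top",plane("top",A[0],.055).round(4),"side",plane("side",B[0],.053).round(4),"tri",tri(A[0],B[0]))
    if c in J: print("  jar",plane("top",J[c],.045).round(3))
for n,p,box in(("top",pt,(140,170,270,80)),("side",ps,(200,150,200,220))):
    x,y,w,h=box;k=2.9 if n=="top" else 2.7
    cv2.imwrite(f"pics/{n}_crop.png",cv2.resize(p[y:y+h,x:x+w,::-1],None,fx=k,fy=k,interpolation=3))
E
```

```text
yellow (array([168.69014085, 224.21830986]), array([162, 218,  14,  13, 142], dtype=int32)) (array([234.12328767, 166.24657534]), array([228, 163,  13,   8,  73], dtype=int32))
  top [0.5046 0.2718 0.055 ] side [0.5026 0.2686 0.053 ] tri (array([0.50427466, 0.27312796, 0.05044007]), np.float64(0.0012482735997422303))
  jar [0.585 0.242 0.045]
green (array([387.80152672, 227.39694656]), array([382, 222,  13,  12, 131], dtype=int32)) (array([324.52765957, 325.34893617]), array([316, 318,  18,  16, 235], dtype=int32))
  top [ 0.4999 -0.2635  0.055 ] side [ 0.4984 -0.2696  0.053 ] tri (array([ 0.50031832, -0.26560258,  0.04832035]), np.float64(6.2267941613072245e-06))
  jar [ 0.574 -0.233  0.045]
blue (array([251.06666667, 197.93333333]), array([245, 192,  13,  13, 135], dtype=int32)) (array([290.65263158, 203.44210526]), array([284, 200,  14,   8,  95], dtype=int32))
  top [0.5703 0.0736 0.055 ] side [0.5697 0.0689 0.053 ] tri (array([0.57120416, 0.07375283, 0.0496962 ]), np.float64(0.0004552337363390395))
  jar [0.644 0.097 0.045]
red (array([321.40983607, 201.68032787]), array([316, 196,  12,  13, 122], dtype=int32)) (array([320.49390244, 255.43292683]), array([313, 250,  16,  12, 164], dtype=int32))
  top [ 0.5625 -0.0988  0.055 ] side [ 0.5594 -0.1111  0.053 ] tri (array([ 0.56404331, -0.10043004,  0.04372289]), np.float64(0.0002461175372158411))
```

View pics/side_crop.png

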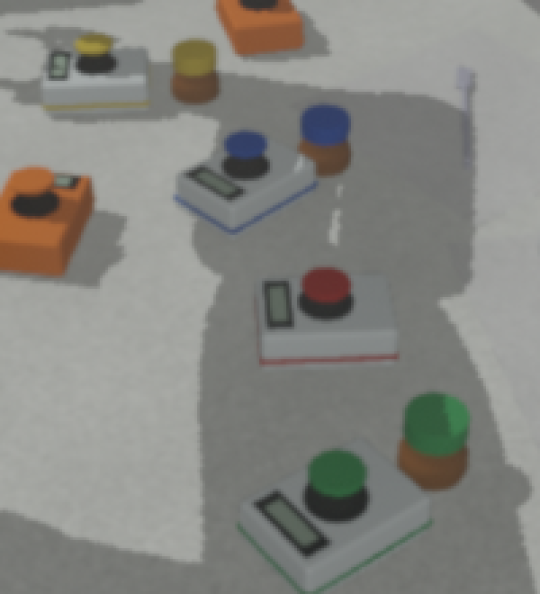

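{"fn": "servo_tool", "kwargs": {
  "travel": [
    [24, -27, -8],
    [48, -54, -16],
    [73, -81, -24],
    [98, -108, -32],
    [122, -135, -40],
    [147, -162, -48],
    [171, -188, -56],
    [196, -215, -64],
    [220, -242, -72],
    [244, -269, -80]
  ],
  "twist": [
    [0, 0, 0],
    [0, 0, 0],
    [0, 0, 0],
    [0, 0, 0],
    [0, 0, 0],
    [0, 0, 0],
    [0, 0, 0],
    [0, 0, 0],
    [0, 0, 0],
    [0, 0, 0]
  ],
  "fingers": [0, 0, 0, 0, 0, 0, 0, 0, 0, 0]
}}

```text
clock: 0.93
tool_pos: [0.505, 0.2699, 0.1505]
tcp_rot: [[-0.901, 0.434, -0.001], [0.434, 0.901, -0.0], [0.0, -0.001, -1.0]]
ft_force: [0.4, -0.4, 0.1]
finger_gap: -0.0001
grasp_force: 0.0
```

{"fn": "servo_tool", "kwargs": {
  "travel": [
    [0, 0, -10],
    [0, 0, -20],
    [0, 0, -30],
    [0, 0, -40],
    [0, 0, -50],
    [0, 0, -60],
    [0, 0, -70],
    [0, 0, -80],
    [0, 0, -80],
    [0, 0, -80]
  ],
  "twist": [
    [0, 0, 0],
    [0, 0, 0],
    [0, 0, 0],
    [0, 0, 0],
    [0, 0, 0],
    [0, 0, 0],
    [0, 0, 0],
    [0, 0, 0],
    [0, 0, 0],
    [0, 0, 0]
  ],
  "fingers": [0, 0, 0, 0, 0, 0, 0, 0, 0, 0]
}}

```text
clock: 1.77
tool_pos: [0.5036, 0.2715, 0.0704]
tcp_rot: [[-0.901, 0.434, -0.002], [0.434, 0.901, -0.001], [0.001, -0.001, -1.0]]
ft_force: [0.3, 0.2, 0.1]
finger_gap: -0.0001
grasp_force: 0.0
```

{"fn": "servo_tool", "kwargs": {
  "travel": [
    [0, 0, -6],
    [0, 0, -11],
    [0, 0, -14],
    [0, 0, -16],
    [0, 0, -18],
    [0, 0, -20],
    [0, 0, -22],
    [0, 0, -24],
    [0, 0, -25],
    [0, 0, -25]
  ],
  "twist": [
    [0, 0, 0],
    [0, 0, 0],
    [0, 0, 0],
    [0, 0, 0],
    [0, 0, 0],
    [0, 0, 0],
    [0, 0, 0],
    [0, 0, 0],
    [0, 0, 0],
    [0, 0, 0]
  ],
  "fingers": [0, 0, 0, 0, 0, 0, 0, 0, 0, 0]
}}

```text
clock: 2.6
tool_pos: [0.5044, 0.2716, 0.0462]
tcp_rot: [[-0.901, 0.434, 0.0], [0.434, 0.901, 0.0], [-0.0, 0.0, -1.0]]
ft_force: [-1.6, -0.7, 3.5]
finger_gap: 0.0
grasp_force: 1.3
```

```bash
python3 - <<'E'
from h import *
from plant import ctrl
p,d=imaging.read_camera("side");cv2.imwrite("pics/s1.png",cv2.resize(p[120:260,180:380,::-1],None,fx=4,fy=4,interpolation=3)); s=ctrl.read_state();print(s["tool_pos"],s["ft_force"])
E
```

```text
[0.50433162 0.27156881 0.04626139] [-0.55482131 -0.68120113  2.83725787]
```

View pics/s1.png

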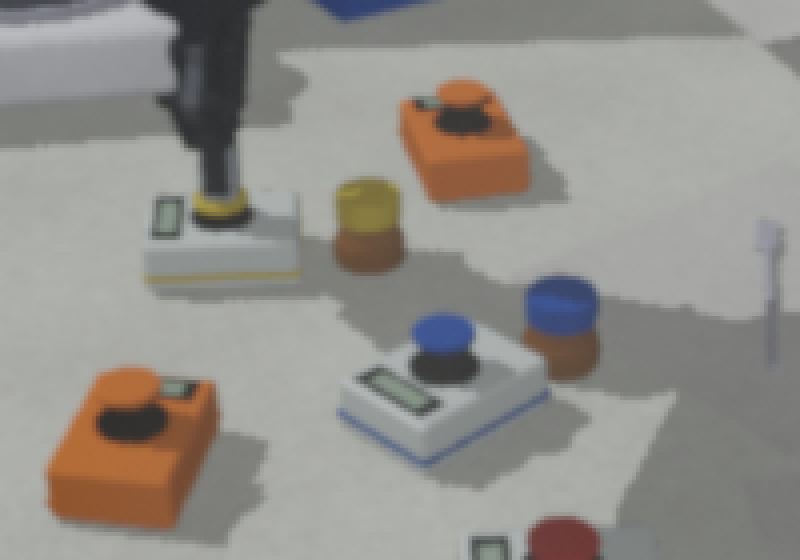

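The side picture shows the closed fingertips centred on the yellow cap (crop 220,200). The cap is down near the case and the timer hasn't moved. I'll press slightly further to the stop, then lift.

{"fn": "servo_tool", "kwargs": {
  "travel": [
    [0, 0, -1],
    [0, 0, -1.5],
    [0, 0, -1.5],
    [0, 0, -1.5],
    [0, 0, 2],
    [0, 0, 10],
    [0, 0, 30],
    [0, 0, 60],
    [0, 0, 85],
    [0, 0, 85]
  ],
  "twist": [
    [0, 0, 0],
    [0, 0, 0],
    [0, 0, 0],
    [0, 0, 0],
    [0, 0, 0],
    [0, 0, 0],
    [0, 0, 0],
    [0, 0, 0],
    [0, 0, 0],
    [0, 0, 0]
  ],
  "fingers": [0, 0, 0, 0, 0, 0, 0, 0, 0, 0]
}}

```text
clock: 3.48
tool_pos: [0.5077, 0.2732, 0.1383]
tcp_rot: [[-0.901, 0.434, 0.009], [0.434, 0.901, 0.004], [-0.006, 0.007, -1.0]]
ft_force: [1.0, -0.3, 1.4]
finger_gap: 0.0002
grasp_force: 0.0
```

{"fn": "servo_tool", "kwargs": {
  "travel": [
    [0, -36, 0],
    [0, -72, 0],
    [0, -108, 0],
    [0, -144, 0],
    [0, -180, 0],
    [0, -216, 0],
    [0, -252, 0],
    [0, -288, 0],
    [0, -324, 0],
    [0, -360, 0]
  ],
  "twist": [
    [0, 0, 0],
    [0, 0, 0],
    [0, 0, 0],
    [0, 0, 0],
    [0, 0, 0],
    [0, 0, 0],
    [0, 0, 0],
    [0, 0, 0],
    [0, 0, 0],
    [0, 0, 0]
  ],
  "fingers": [0, 0, 0, 0, 0, 0, 0, 0, 0, 0]
}}

```text
clock: 4.32
tool_pos: [0.504, -0.0901, 0.1316]
tcp_rot: [[-0.901, 0.434, 0.001], [0.434, 0.901, -0.0], [-0.001, 0.0, -1.0]]
ft_force: [1.1, -0.4, 0.1]
finger_gap: 0.0004
grasp_force: 0.0
```

{"fn": "servo_tool", "kwargs": {
  "travel": [
    [-1, -36, 0],
    [-2, -72, 0],
    [-3, -108, 0],
    [-4, -144, 0],
    [-4, -176.5, 0],
    [-4, -176.5, 0],
    [-4, -176.5, -20],
    [-4, -176.5, -40],
    [-4, -176.5, -60],
    [-4, -176.5, -60]
  ],
  "twist": [
    [0, 0, 0],
    [0, 0, 0],
    [0, 0, 0],
    [0, 0, 0],
    [0, 0, 0],
    [0, 0, 0],
    [0, 0, 0],
    [0, 0, 0],
    [0, 0, 0],
    [0, 0, 0]
  ],
  "fingers": [0, 0, 0, 0, 0, 0, 0, 0, 0, 0]
}}

```text
clock: 5.15
tool_pos: [0.4975, -0.263, 0.0668]
tcp_rot: [[-0.901, 0.434, -0.006], [0.434, 0.901, 0.004], [0.007, 0.001, -1.0]]
ft_force: [-1.2, 0.7, 0.2]
finger_gap: -0.0002
grasp_force: 0.0
```

```bash
python3 - <<'E'
from h import *
from plant import ctrl
p,d=imaging.read_camera("side");cv2.imwrite("pics/s2.png",cv2.resize(p[130:390,180:400,::-1],None,fx=2.3,fy=2.3,interpolation=3)); s=ctrl.read_state();print(s["clock"],s["tool_pos"],s["ft_force"])
for c,g in(("yellow",(234,171)),("green",(324,326)),("blue",(291,205)),("red",(320,257))):
    B=cap(p,c,g);print(c,B, B and plane("side",B[0],.05).round(4))
E
```

```text
5.2 [ 0.49838517 -0.26348367  0.06890341] [0.21736709 0.31650006 0.61174343]
yellow (array([234.56164384, 169.05479452]), array([229, 166,  12,   7,  73], dtype=int32)) [0.5012 0.2603 0.05  ]
green (array([322.14285714, 327.93277311]), array([315, 323,  18,  10, 119], dtype=int32)) [ 0.4941 -0.2707  0.05  ]
blue (array([289.4691358 , 203.19753086]), array([284, 199,  11,   9,  81], dtype=int32)) [0.5693 0.0751 0.05  ]
red None None
```

View pics/s2.png

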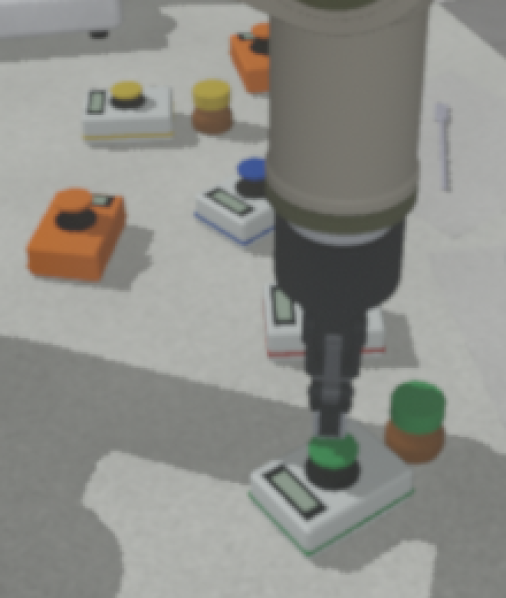

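Yellow's cap now sits about 7–8 mm lower and stays down (crop 127,92). The tip is over the green cap (crop 332,450), and the jars are untouched. Pressing green.

{"fn": "servo_tool", "kwargs": {
  "travel": [
    [0, 0, -6],
    [0, 0, -11],
    [0, 0, -14],
    [0, 0, -16],
    [0, 0, -18],
    [0, 0, -20],
    [0, 0, -22],
    [0, 0, -24],
    [0, 0, -26.5],
    [0, 0, -26.5]
  ],
  "twist": [
    [0, 0, 0],
    [0, 0, 0],
    [0, 0, 0],
    [0, 0, 0],
    [0, 0, 0],
    [0, 0, 0],
    [0, 0, 0],
    [0, 0, 0],
    [0, 0, 0],
    [0, 0, 0]
  ],
  "fingers": [0, 0, 0, 0, 0, 0, 0, 0, 0, 0]
}}

```text
clock: 6.03
tool_pos: [0.5006, -0.265, 0.0447]
tcp_rot: [[-0.901, 0.434, 0.001], [0.434, 0.901, -0.0], [-0.001, 0.0, -1.0]]
ft_force: [0.1, 1.0, 4.6]
finger_gap: 0.0
grasp_force: 2.0
```

{"fn": "servo_tool", "kwargs": {
  "travel": [
    [0, 0, 0],
    [0, 0, 0],
    [0, 0, 3],
    [0, 0, 10],
    [0, 0, 30],
    [0, 0, 60],
    [0, 0, 85],
    [0, 0, 85],
    [0, 0, 85],
    [0, 0, 85]
  ],
  "twist": [
    [0, 0, 0],
    [0, 0, 0],
    [0, 0, 0],
    [0, 0, 0],
    [0, 0, 0],
    [0, 0, 0],
    [0, 0, 0],
    [0, 0, 0],
    [0, 0, 0],
    [0, 0, 0]
  ],
  "fingers": [0, 0, 0, 0, 0, 0, 0, 0, 0, 0]
}}

```text
clock: 6.87
tool_pos: [0.4999, -0.2647, 0.1294]
tcp_rot: [[-0.901, 0.434, -0.001], [0.434, 0.901, 0.0], [0.001, -0.0, -1.0]]
ft_force: [-1.1, -0.6, -0.5]
finger_gap: -0.0
grasp_force: 0.0
```

{"fn": "servo_tool", "kwargs": {
  "travel": [
    [7, 34, 0],
    [14, 68, 0],
    [21, 102, 0],
    [28, 136, 0],
    [35, 170, 0],
    [42, 204, 0],
    [49, 238, 0],
    [56, 272, 0],
    [63, 306, 0],
    [70.5, 338, 0]
  ],
  "twist": [
    [0, 0, 0],
    [0, 0, 0],
    [0, 0, 0],
    [0, 0, 0],
    [0, 0, 0],
    [0, 0, 0],
    [0, 0, 0],
    [0, 0, 0],
    [0, 0, 0],
    [0, 0, 0]
  ],
  "fingers": [0, 0, 0, 0, 0, 0, 0, 0, 0, 0]
}}

```text
clock: 7.7
tool_pos: [0.5694, 0.075, 0.1277]
tcp_rot: [[-0.901, 0.434, -0.004], [0.434, 0.901, -0.0], [0.003, -0.002, -1.0]]
ft_force: [-0.1, -0.1, -0.1]
finger_gap: 0.0
grasp_force: 0.0
```

{"fn": "servo_tool", "kwargs": {
  "travel": [
    [0, 0, 0],
    [0, 0, 0],
    [0, 0, -10],
    [0, 0, -20],
    [0, 0, -30],
    [0, 0, -40],
    [0, 0, -50],
    [0, 0, -58],
    [0, 0, -58],
    [0, 0, -58]
  ],
  "twist": [
    [0, 0, 0],
    [0, 0, 0],
    [0, 0, 0],
    [0, 0, 0],
    [0, 0, 0],
    [0, 0, 0],
    [0, 0, 0],
    [0, 0, 0],
    [0, 0, 0],
    [0, 0, 0]
  ],
  "fingers": [0, 0, 0, 0, 0, 0, 0, 0, 0, 0]
}}

```text
clock: 8.53
tool_pos: [0.5702, 0.0729, 0.0709]
tcp_rot: [[-0.901, 0.434, -0.002], [0.434, 0.901, -0.0], [0.001, -0.001, -1.0]]
ft_force: [1.1, -0.3, 1.4]
finger_gap: -0.0002
grasp_force: 0.0
```

```bash
python3 - <<'E'
from h import *
from plant import ctrl
p,d=imaging.read_camera("side");cv2.imwrite("pics/s3.png",cv2.resize(p[130:390,180:400,::-1],None,fx=2.3,fy=2.3,interpolation=3)); s=ctrl.read_state();print(s["clock"],s["tool_pos"],s["ft_force"])
for c,g in(("yellow",(234,171)),("green",(324,326)),("blue",(291,205)),("red",(320,257))):
    B=cap(p,c,g);print(c,B)
E
```

```text
8.5833 [0.57087371 0.0729861  0.07180838] [0.35812143 0.22931668 0.15106342]
yellow (array([234.56164384, 169.05479452]), array([229, 166,  12,   7,  73], dtype=int32))
green (array([325.96153846, 331.18269231]), array([317, 323,  17,  14, 104], dtype=int32))
blue (array([290.34736842, 203.21052632]), array([284, 199,  14,   9,  95], dtype=int32))
red (array([320.34375, 255.2625 ]), array([313, 250,  16,  12, 160], dtype=int32))
```

View pics/s3.png

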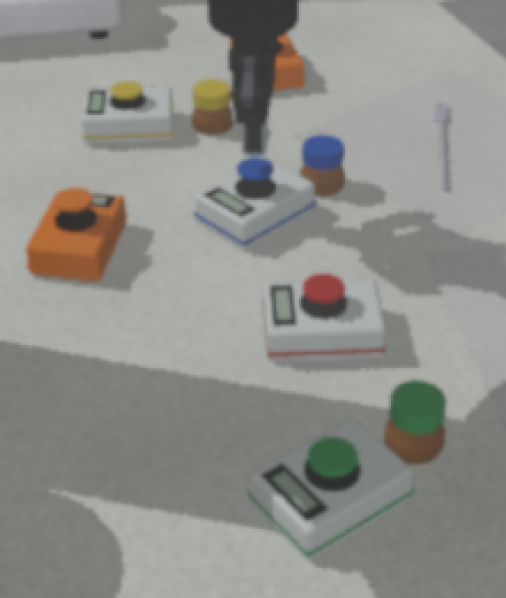

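Green is down (crop 332,457), red is unchanged (323,290), and the tip is over blue (255,165). Pressing blue from a commanded z of about 0.0715.

{"fn": "servo_tool", "kwargs": {
  "travel": [
    [0, 0, -6],
    [0, 0, -11],
    [0, 0, -14],
    [0, 0, -16],
    [0, 0, -18],
    [0, 0, -20],
    [0, 0, -22],
    [0, 0, -24],
    [0, 0, -27],
    [0, 0, -27]
  ],
  "twist": [
    [0, 0, 0],
    [0, 0, 0],
    [0, 0, 0],
    [0, 0, 0],
    [0, 0, 0],
    [0, 0, 0],
    [0, 0, 0],
    [0, 0, 0],
    [0, 0, 0],
    [0, 0, 0]
  ],
  "fingers": [0, 0, 0, 0, 0, 0, 0, 0, 0, 0]
}}

```text
clock: 9.42
tool_pos: [0.571, 0.0731, 0.0446]
tcp_rot: [[-0.901, 0.434, 0.001], [0.434, 0.901, 0.0], [-0.0, 0.0, -1.0]]
ft_force: [-1.8, 0.9, 4.2]
finger_gap: 0.0003
grasp_force: 2.1
```

{"fn": "servo_tool", "kwargs": {
  "travel": [
    [0, 0, 0],
    [0, 0, 0],
    [0, 0, 3],
    [0, 0, 10],
    [0, 0, 30],
    [0, 0, 60],
    [0, 0, 90],
    [0, 0, 120],
    [0, 0, 150],
    [0, 0, 150]
  ],
  "twist": [
    [0, 0, 0],
    [0, 0, 0],
    [0, 0, 0],
    [0, 0, 0],
    [0, 0, 0],
    [0, 0, 0],
    [0, 0, 0],
    [0, 0, 0],
    [0, 0, 0],
    [0, 0, 0]
  ],
  "fingers": [0, 0, 0, 0, 0, 0, 0, 0, 0, 0]
}}

```text
clock: 10.25
tool_pos: [0.5744, 0.0732, 0.2032]
tcp_rot: [[-0.901, 0.434, 0.011], [0.434, 0.901, 0.0], [-0.01, 0.005, -1.0]]
ft_force: [0.6, 0.9, -0.6]
finger_gap: 0.0
grasp_force: 0.0
```

```bash
python3 - <<'E'
from h import *
from plant import ctrl
p,d=imaging.read_camera("side");cv2.imwrite("pics/s4.png",cv2.resize(p[130:390,180:400,::-1],None,fx=2.3,fy=2.3,interpolation=3)); s=ctrl.read_state();print(s["clock"],s["tool_pos"],s["ft_force"])
for c,g in(("yellow",(234,171)),("green",(324,326)),("blue",(291,205)),("red",(320,257))):
    B=cap(p,c,g);print(c,B)
E
```

```text
10.3 [0.57347133 0.07316731 0.20006526] [ 0.05843741  0.63600855 -1.11535591]
yellow (array([234.56164384, 169.05479452]), array([229, 166,  12,   7,  73], dtype=int32))
green (array([325.10483871, 331.17741935]), array([316, 326,  18,  11, 124], dtype=int32))
blue (array([290.49494949, 206.45454545]), array([284, 202,  14,   9,  99], dtype=int32))
red (array([320.35064935, 255.11688312]), array([313, 250,  16,  11, 154], dtype=int32))
```

View pics/s4.png

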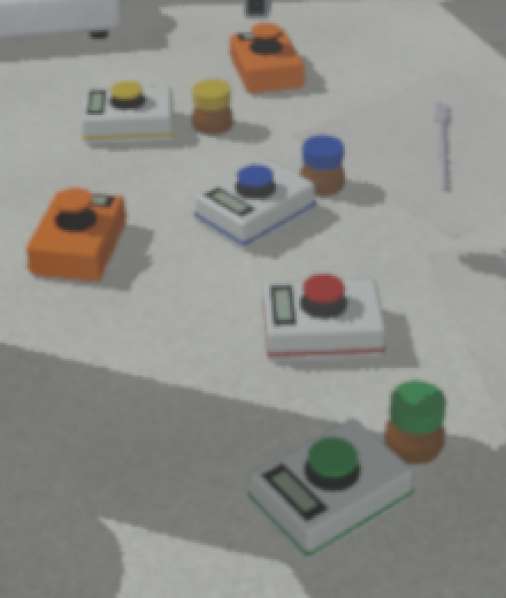

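All three are down: yellow (127,90), green (332,457) and blue (255,177). Red and the jars haven't moved, and the arm is clear.

```bash
python3 -c "
from plant import ctrl
print(ctrl.sign_off())"
```

```text
the job is handed in; nothing more can be done
None
```

I pressed the yellow, green and blue timers in that order. All three buttons were still down in the last picture, the red timer and the jars looked unmoved, and the job is handed in.

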